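Change over the cams in the stitcher's covered housing

ROBOT

A 6-joint arm with a two-finger parallel gripper is mounted at the origin on the work surface. World frame = base frame: x ahead of the robot, y to its left, z up, the work surface at z = 0. Lengths are in mm, angles in rad, forces in N, time in s.
With the tool pointing down it reaches from about 375 to 900 mm from the base axis. Payload 3.1 kg.
Tool frame: the origin (TCP) lies between the finger pads; the fingertips stand r.nose_length ahead of it and the grasp point (between the pads) lies 8 mm behind it (r.nose_length is the distance from the TCP to the fingertips, in mm); z points along the fingers, x is the direction in which the jaws open and shut, and the axes are right-handed (so a half turn about z gives the same grasp; the last joint's range is limited). The gripper opens to 85 mm and grips with 20 to 120 N. Pads are 22 mm wide; open, the fingers measure 114 mm over their backs; the gripper's body (76 mm by 85 mm) begins 54 mm behind the grasp point. The pads swing forward as they close: fully open they stand 13 mm farther back than shut.
Start: joints at [-1.315, 0.527, 1.433, -0, 1.181, -0.178], TCP at [262.72, -567.076, 242.31] pointing down, gripper open.
Joint ranges: [-3.08, 3.08], [-0.75, 2.2], [0.22, 2.44], [-1.43, 4.57], [0, 2.65], [-2.85, 2.85]. Speed limits (rad/s): [2.79, 2.79, 3.14, 3.14, 3.14, 3.14].

INTERFACE

Orientations are given as a unit quaternion [w, x, y, z].
In Python, from bench import r, grab_frame gives the robot as it stands. The module is installed in compiled form; this text tells all that it offers.
- The arm moves only by the shell command python3 -m crank 'ROWS' [FORCE]. ROWS is JSON, a list of rows, each a list of 3 entries, a list of its own where there are three numbers: the gripper's target within -1 to 1 (shut at 1, half-way at 0, fully open at -1), then the shift along the tool's x, y, z in m, then the turn, a rotation vector about the tool's x, y, z in degrees. In form: [[hand, [dx, dy, dz], [wx, wy, wz]], ...]. A call has exactly 8 rows; each row is the pose to reach, as a shift and turn from the pose commanded when the call began, along the tool's axes at that moment; what a row does not reach only later rows make up. A row lasts 1/8 s, in which the tool goes at most 62.5 mm and 10.7 degrees, less where a joint would pass 70% of its speed; a pose out of reach is approached as far as the arm can. A call with a gripper value outside its range is refused whole. The fingers move at their own pace and stop on an object; FORCE is the grip in N (left out, the last holds). Time passes only in rows, so rows that repeat a pose let the fingers close, or fill a call up. It gives the time, the measured TCP pose, the force and the opening at its end, in the units of the state.
- r.read_state(): the state, without advancing time (a new reading comes with each control period).
- grab_frame(name): name is "scene" or "top" or "wrist"; returns a dict with "pixels" (400x640x3 uint8, blue, green, red), "z_map" (400x640 float32, mm along the optical axis (not along the pixel's ray), 0 where there is no reading), "vfov" (degrees; the focal length in pixels is half the picture's height over the tangent of half this angle, whatever the lens; pixels are square), "cx", "cy" (the principal point, pixels), "R" (3x3) and "t" (3): a world point X has camera coordinates R X + t; the wrist camera has in their place "tool_from_camera" (4x4, takes a point from camera to tool coordinates, whose origin is the TCP and whose axes are the tool frame's). Camera axes: x right, y down, z forward; pixel columns grow to the right and rows downward; lengths in mm; the calibration is good to about 2 mm. The wrist camera is an equidistant fisheye: a pixel r from the principal point sees the ray r / f radians off the axis. A picture is of the moment at which its call begins: read the wrist's pose just before it.
- r.sign_off(): hands the job in, once; it reports no verdict.
The state is a dict: "time": time; "q": joint angles; "joint_velocities": joint speeds; "effort": joint torques, N m; "tcp_pos": TCP position; "ee_rot": TCP orientation; "ft_force": force on the tool from outside, world axes, zero at the start; "torque": the same for the moment, N m; "width": finger opening in mm.
Only numpy, scipy, OpenCV 4.12 (cv2) and the standard library are available. Lean on these libraries where they do the work, as an engineer would, in place of code of your own. Each camera call takes 0.05 s, during which the arm holds its last target. There are 200 camera calls.

TASK

Lift the cover plate off the blue housing's pins and lay it flat on the green mat, then change the cams over so that the well holds every cam, of those on the bench, that has the same shape as the sample on the cork pad, and nothing else; cams of other shapes belong in the black tray. Then seat the cover on both pins again, flat on the rim, leaving the oil bottle, screwdriver and sole where they are.

Things in the scene. Friction and masses are not known exactly. Their poses are not given: they have to be found in the camera images.
- housing: Blue machine housing, fixed to the bench: 138 mm (x) by 150 mm (y), rim 48 mm high. Open well in the middle, 122 mm (x) by 102 mm (y), floor 5 mm above the bench; long x-side walls 8 mm thick, y-end walls 24 mm thick. Two upright steel pins, 8 mm in diameter with tapered tips, stand on the rim at x = 0, y = +63 and -63 mm, 12 mm high. Four cams fit flat side by side at x = +-26, y = +-26 mm. Origin: centre of the underside, z up.
- rim (a point): Centre of the housing's rim plane, 48 mm above the bench; axes as the housing.
- cover: Loose aluminium cover plate, 138 mm (x) by 150 mm (y), 5 mm thick, 0.35 kg, with two through holes of 12 mm diameter at x = 0, y = +63 and -63 mm, and a black upright grip rib on top in the middle, 14 mm thick (x), 70 mm long (y), standing 34 mm above the plate. It starts on the housing's pins; either way round fits. Origin: centre of the underside, z up.
- mat: Green cutting mat fixed on the bench, 190 mm (x) by 200 mm (y), 3 mm thick: the place for the removed cover. Origin: centre of the underside. It lies to the left or the right of the housing.
- tray: Black open tray fixed to the bench, 186 mm (x) by 216 mm (y) outside, walls 5 mm thick and 25 mm high, floor 5 mm above the bench, holding the spare cams. They start hub up near a grid of 50 mm pitch (x = -50, 0, 50; y = -75, -25, 25, 75 mm), some places empty. Origin: centre of the underside, z up.
- pad: Small cork pad 70 x 70 mm, 6 mm thick, beside the tray on the side away from the robot: the one sample that counts lies in its middle. Origin: centre of the underside.
- sample_drop: Sample (fixed in place, not to be handled): drop-shaped cam (one nose): a round disc 32 mm across with one rounded nose reaching 24 mm from the centre along +x; steel plate 8 mm thick with a central round hub 16 mm in diameter whose top is 40 mm above the underside. Origin: centre of the underside on the hub's axis; z points up the hub. It lies on the cork pad or, if it is not today's sample, on the wooden rack strip beyond the housing.
- sample_trefoil: Sample (fixed in place, not to be handled): three-lobed cam (trefoil): three round lobes reaching 22.5 mm from the centre, one of them along +x; steel plate 8 mm thick with a central round hub 16 mm in diameter whose top is 40 mm above the underside. Origin: centre of the underside on the hub's axis; z points up the hub. It lies on the cork pad or, if it is not today's sample, on the wooden rack strip beyond the housing.
- sample_square: Sample (fixed in place, not to be handled): square cam: a plain square 32 x 32 mm, sides along x and y; steel plate 8 mm thick with a central round hub 16 mm in diameter whose top is 40 mm above the underside. Origin: centre of the underside on the hub's axis; z points up the hub. It lies on the cork pad or, if it is not today's sample, on the wooden rack strip beyond the housing.
- drop1: Loose drop-shaped cam (one nose): a round disc 32 mm across with one rounded nose reaching 24 mm from the centre along +x; steel plate 8 mm thick with a central round hub 16 mm in diameter whose top is 40 mm above the underside. Origin: centre of the underside on the hub's axis; z points up the hub. About 0.1 kg. It starts in the housing's well, under the cover.
- drop2: Loose drop-shaped cam (one nose): a round disc 32 mm across with one rounded nose reaching 24 mm from the centre along +x; steel plate 8 mm thick with a central round hub 16 mm in diameter whose top is 40 mm above the underside. Origin: centre of the underside on the hub's axis; z points up the hub. About 0.1 kg. It starts in the tray, or is absent.
- drop3: Loose drop-shaped cam (one nose): a round disc 32 mm across with one rounded nose reaching 24 mm from the centre along +x; steel plate 8 mm thick with a central round hub 16 mm in diameter whose top is 40 mm above the underside. Origin: centre of the underside on the hub's axis; z points up the hub. About 0.1 kg. It starts in the tray, or is absent.
- drop4: Loose drop-shaped cam (one nose): a round disc 32 mm across with one rounded nose reaching 24 mm from the centre along +x; steel plate 8 mm thick with a central round hub 16 mm in diameter whose top is 40 mm above the underside. Origin: centre of the underside on the hub's axis; z points up the hub. About 0.1 kg. It starts in the tray, or is absent.
- trefoil1: Loose three-lobed cam (trefoil): three round lobes reaching 22.5 mm from the centre, one of them along +x; steel plate 8 mm thick with a central round hub 16 mm in diameter whose top is 40 mm above the underside. Origin: centre of the underside on the hub's axis; z points up the hub. About 0.1 kg. It starts in the housing's well, under the cover.
- trefoil2: Loose three-lobed cam (trefoil): three round lobes reaching 22.5 mm from the centre, one of them along +x; steel plate 8 mm thick with a central round hub 16 mm in diameter whose top is 40 mm above the underside. Origin: centre of the underside on the hub's axis; z points up the hub. About 0.1 kg. It starts in the tray, or is absent.
- trefoil3: Loose three-lobed cam (trefoil): three round lobes reaching 22.5 mm from the centre, one of them along +x; steel plate 8 mm thick with a central round hub 16 mm in diameter whose top is 40 mm above the underside. Origin: centre of the underside on the hub's axis; z points up the hub. About 0.1 kg. It starts in the tray, or is absent.
- trefoil4: Loose three-lobed cam (trefoil): three round lobes reaching 22.5 mm from the centre, one of them along +x; steel plate 8 mm thick with a central round hub 16 mm in diameter whose top is 40 mm above the underside. Origin: centre of the underside on the hub's axis; z points up the hub. About 0.1 kg. It starts in the tray, or is absent.
- square1: Loose square cam: a plain square 32 x 32 mm, sides along x and y; steel plate 8 mm thick with a central round hub 16 mm in diameter whose top is 40 mm above the underside. Origin: centre of the underside on the hub's axis; z points up the hub. About 0.1 kg. It starts in the housing's well, under the cover.
- square2: Loose square cam: a plain square 32 x 32 mm, sides along x and y; steel plate 8 mm thick with a central round hub 16 mm in diameter whose top is 40 mm above the underside. Origin: centre of the underside on the hub's axis; z points up the hub. About 0.1 kg. It starts in the tray, or is absent.
- square3: Loose square cam: a plain square 32 x 32 mm, sides along x and y; steel plate 8 mm thick with a central round hub 16 mm in diameter whose top is 40 mm above the underside. Origin: centre of the underside on the hub's axis; z points up the hub. About 0.1 kg. It starts in the tray, or is absent.
- square4: Loose square cam: a plain square 32 x 32 mm, sides along x and y; steel plate 8 mm thick with a central round hub 16 mm in diameter whose top is 40 mm above the underside. Origin: centre of the underside on the hub's axis; z points up the hub. About 0.1 kg. It starts in the tray, or is absent.
- oil_can: Bystander: clear oil bottle, 44 mm across, 90 mm high, between the robot and the housing. Origin: centre of its underside.
- screwdriver: Bystander: screwdriver lying on the bench at the robot's right.
- sole: Bystander: lime-green shoe sole about 200 x 75 x 12 mm lying at the robot's left.
Things that resemble listed ones, but are neither listed nor needed, are in the scene too. What is shaped like the square4 but orange is not meant.

How it is judged:
By the outcome, as a careful person would: the job done as asked, in the order asked, and still so for the second after the job is handed in, with the robot touching nothing.
Of drop2, drop3, drop4 only 2 to 3 are there at a start; the rules pass over those that are not, and their reading is None.
Of trefoil2, trefoil3, trefoil4 only 2 to 3 are there at a start; the rules pass over those that are not, and their reading is None.
Of square2, square3, square4 only 2 to 3 are there at a start; the rules pass over those that are not, and their reading is None.
At some moment in a run one of cover, drop1, trefoil1, square1 may be knocked a few centimetres aside while the robot is not near it.
Once in a run the grip may slacken for a moment while it holds something.
It also fails if it takes over 208 s, if anything falls off the work surface, if the arm or the gripper's body presses on something with over 40 N, if the wrist force passes 120 N, or if a joint passes its speed limit or range.

## Working session

There is one attempt and no reset: what is moved stays moved. The work goes in short steps, Python scripts to look and compute and a shell command to move; the robot and the scene stay as the last step left them, time stands still between calls to the robot, and variables do not carry over. Pictures are saved under pics/ and viewed, about 12 in all and at most 16, crops included, and the job is handed in when it is done.

```bash
mkdir -p pics
cat > h.py <<'E'
import numpy as np, cv2
from bench import r, grab_frame
from scipy.spatial.transform import Rotation as Ro
def tool():
    s=r.read_state(); q=s["ee_rot"]; return Ro.from_quat([q[1],q[2],q[3],q[0]]).as_matrix(), np.array(s["tcp_pos"])
def foc(f): return 200/np.tan(np.radians(f["vfov"])/2)
def world(f,plane=None):
    """per-pixel world points from z_map (static cams)"""
    F=foc(f); v,u=np.mgrid[0:400,0:640]; z=f["z_map"]
    c=np.stack([(u-f["cx"])/F*z,(v-f["cy"])/F*z,z],-1)
    return (c-f["t"])@np.array(f["R"])
def onplane(f,u,v,h):
    F=foc(f); d=np.array([(u-f["cx"])/F,(v-f["cy"])/F,1])@np.array(f["R"]); o=-np.array(f["R"]).T@f["t"]
    return o+d*(h-o[2])/d[2]
def proj(f,X):
    c=np.array(f["R"])@X+f["t"]; F=foc(f); return c[0]/c[2]*F+f["cx"],c[1]/c[2]*F+f["cy"]
def wray(f,u,v,h,T=None):
    Rm,p=T if T else tool(); F=foc(f); M=np.array(f["tool_from_camera"])
    a,b=u-f["cx"],v-f["cy"]; rr=np.hypot(a,b); th=rr/F
    d=np.array([np.sin(th)*a/max(rr,1e-9),np.sin(th)*b/max(rr,1e-9),np.cos(th)])
    d=Rm@(M[:3,:3]@d); o=Rm@M[:3,3]+p
    return o+d*(h-o[2])/d[2]
E
python3 - <<'E'
from h import *
s=r.read_state(); print(s, r.nose_length)
for n in("top","scene"):
    f=grab_frame(n); cv2.imwrite(f"pics/{n}0.png",f["pixels"]); np.savez(f"{n}0.npz",**f)
    print(n,foc(f),f["cx"],f["cy"],-np.array(f["R"]).T@f["t"],np.round(f["R"],2).tolist())
E
```

```text
{'time': 0.0, 'q': array([-1.31549795e+00,  5.28469262e-01,  1.43388931e+00,  2.66669699e-06,
        1.18138443e+00, -1.78512890e-01]), 'joint_velocities': array([-0.0007859 ,  0.00080072, -0.00050989, -0.00120868,  0.00037547,
       -0.00046655]), 'effort': array([-4.19000698e-04, -4.42356670e+01, -1.78024381e+01, -2.64036962e-04,
        8.68424977e-03,  2.18728950e-06]), 'tcp_pos': array([ 262.55279002, -566.42729739,  241.33581392]), 'ee_rot': array([-7.31425245e-04,  8.42712737e-01, -5.38362413e-01, -7.88045596e-04]), 'ft_force': array([-0.41692904, -0.32935001, -0.45707589]), 'torque': array([ 0.0306027 ,  0.01577932, -0.05336758]), 'width': 85.65078671833186} 11.0
top 388.55890340895246 314.0004177591131 197.79498602316986 [ 334.7597046     7.39006614 1323.83608752] [[-0.06, -1.0, 0.0], [-0.98, 0.06, -0.2], [0.2, -0.01, -0.98]]
scene 418.987710711784 322.5918968874617 203.1257154709416 [1474.57424697  203.55439066  825.70524762] [[-0.2, 0.98, -0.01], [0.63, 0.12, -0.76], [-0.75, -0.16, -0.65]]
```

View pics/top0.png

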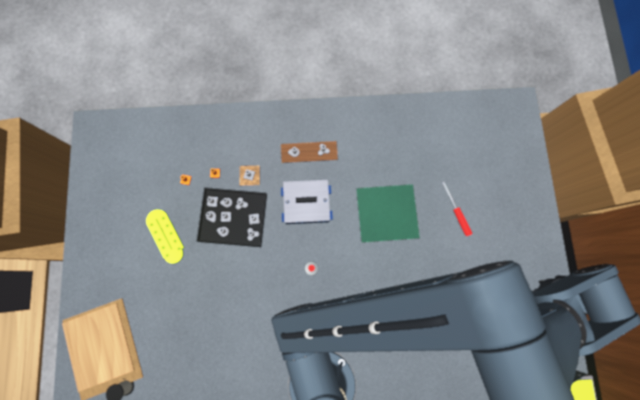

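View pics/scene0.png

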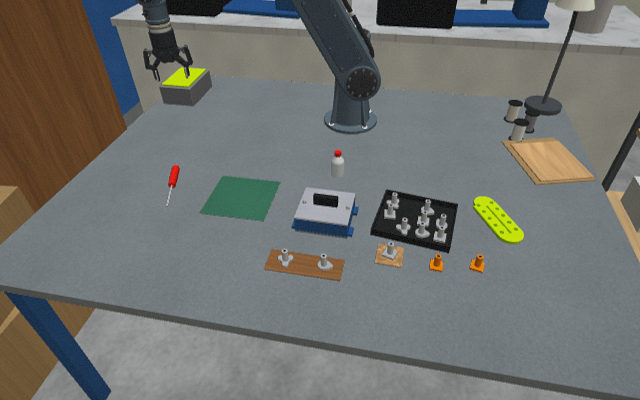

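The top view shows the cover on the housing (307,201), mat (388,213), tray with 8–9 cams (232,218), pad with what looks like a square sample (249,175), and rack with a drop (293,152) and a trefoil (323,150), so the sample is probably the square. Lookalikes are the orange squares (185,179) and (214,172), the rack samples and the pad sample itself; none of those is to be handled. Next I measure and make a close crop.

Run:
```python
from h import *
f=dict(np.load("top0.npz")); I=f["pixels"]; W=world(f); H=cv2.cvtColor(I,cv2.COLOR_BGR2HSV)
roi=np.zeros((400,640),bool); roi[130:285,140:440]=1
h,s,v=[H[...,i].astype(int) for i in range(3)]
def rep(n,m,z):
    m=(m&roi).astype(np.uint8); k,l,st,ce=cv2.connectedComponentsWithStats(m)
    for i in range(1,k):
        if st[i,4]>60:
            c=cv2.findContours((l==i).astype(np.uint8),0,2)[0][0]
            P=np.array([onplane(f,a,b,z)[:2] for a,b in c[:,0]],np.float32)
            (x,y),wh,an=cv2.minAreaRect(P); print(n,ce[i].round(1),st[i,4],"xy",round(x),round(y),np.round(wh),round(an,1),"depthz",np.median(W[l==i][:,2]).round(1))
rep("mat",(h>60)&(h<95)&(s>120),3)
rep("tray",(v<60)&(s<120),25)
rep("cover",(v>140)&(s<60)&(W[...,2]>42),53)
rep("pad",(h>8)&(h<22)&(s>60),6)
rep("lime",(h>25)&(h<40)&(s>150),12)
# grip rib
rep("rib",(v<70)&(W[...,2]>70),87)
c=cv2.resize(I[125:285,140:345],None,fx=3.8,fy=3.6,interpolation=cv2.INTER_CUBIC); cv2.imwrite("pics/crop1.png",c)
```

```text
tray [232.  218.1] 1969 xy 549 273 [210. 178.] 81.8 depthz 5.0
tray [424.8 281.7] 73 xy 297 -350 [  9. 104.] 8.4 depthz 698.9
cover [306.4 200.8] 1726 xy 585 18 [150. 139.] 89.4 depthz 52.2
cover [311.8 267.7] 104 xy 364 14 [41. 41.] 42.1 depthz 60.5
pad [308.7 151.6] 854 xy 771 1 [ 69. 198.] 0.1 depthz 5.0
pad [249.7 175.3] 284 xy 696 213 [67. 69.] 88.9 depthz 5.4
pad [214.7 172.5] 104 xy 712 335 [38. 33.] 86.7 depthz 8.3
pad [185.1 179.2] 111 xy 694 439 [40. 37.] 75.3 depthz 8.7
lime [165.2 235.1] 1010 xy 499 501 [192.  68.] 26.4 depthz 11.7
rib [425.3 281.6] 101 xy 298 -332 [ 13. 103.] 8.6 depthz 698.8
```

View pics/crop1.png

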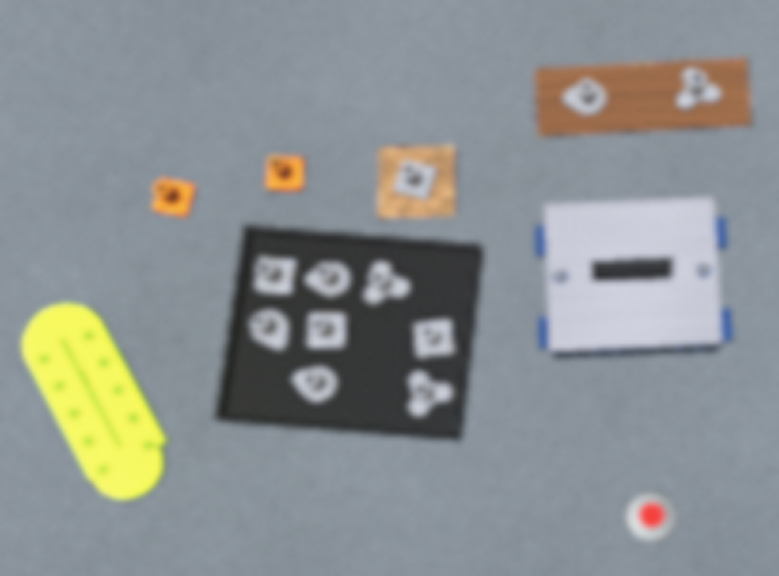

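Crop: the pad sample (415,178) is a square. The tray holds 3 squares (275,274), (327,329), (434,338), 3 drops and 2 trefoils. So the goal is square1–4 in the well, with drop1 and trefoil1 going to the tray. Moving over the cover with jaws along world x.

```bash
python3 -m crank '[[-1,[-0.05,-0.067,-0.01],[0,0,-8]],[-1,[-0.1,-0.134,-0.02],[0,0,-16]],[-1,[-0.395,-0.538,-0.06],[0,0,-65]],[-1,[-0.395,-0.538,-0.06],[0,0,-65]],[-1,[-0.395,-0.538,-0.06],[0,0,-65]],[-1,[-0.395,-0.538,-0.06],[0,0,-65]],[-1,[-0.395,-0.538,-0.06],[0,0,-65]],[-1,[-0.395,-0.538,-0.06],[0,0,-65]]]' 60; python3 -c "
from h import *
print(tool(), r.read_state()['q'])"
```

```text
time: 1.1
tcp_pos: [503.3, -129.0, 288.2]
ee_rot: [-0.0, 1.0, -0.001, -0.0]
ft_force: [0.5, -1.5, 0.2]
width: 85.1
(array([[ 9.99997870e-01, -2.04966264e-03, -2.42000063e-04],
       [-2.04965257e-03, -9.99997899e-01,  4.18336470e-05],
       [-2.42085299e-04, -4.13375419e-05, -9.99999970e-01]]), array([ 503.28097511, -128.99288172,  288.1973082 ])) [-4.66169286e-01  3.29839321e-01  1.63773055e+00 -7.74079292e-05
  1.17425776e+00 -4.64089721e-01]
```

```bash
python3 -m crank '[[-1,[0.03,-0.055,-0.005],[0,0,0]],[-1,[0.06,-0.11,-0.01],[0,0,0]],[-1,[0.078,-0.14,-0.012],[0,0,0]],[-1,[0.078,-0.14,-0.012],[0,0,0]],[-1,[0.078,-0.14,-0.012],[0,0,0]],[-1,[0.078,-0.14,-0.012],[0,0,0]],[-1,[0.078,-0.14,-0.012],[0,0,0]],[-1,[0.078,-0.14,-0.012],[0,0,0]]]'; python3 -c "
from h import *
T=tool(); f=grab_frame('wrist'); np.savez('w1.npz',R0=T[0],p0=T[1],**f); cv2.imwrite('pics/w1.png',f['pixels']); print(T,foc(f),f['cx'],f['cy'],f['tool_from_camera'].round(3),f['z_map'].max())"
```

```text
time: 2.1
tcp_pos: [580.9, 8.1, 300.3]
ee_rot: [0.0, 1.0, -0.002, 0.0]
ft_force: [-0.5, 0.3, 0.3]
width: 85.3
(array([[ 9.99993148e-01, -3.70192807e-03,  3.53428255e-06],
       [-3.70192788e-03, -9.99993147e-01, -5.03400263e-05],
       [ 3.72061349e-06,  5.03265977e-05, -9.99999999e-01]]), array([580.91381873,   8.14214398, 300.2959421 ])) 309.70691628693146 323.6470527626856 196.31077505496648 [[ 1.0000e+00  0.0000e+00  0.0000e+00  5.9000e-02]
 [-0.0000e+00  9.4500e-01  3.2800e-01 -8.4699e+01]
 [-0.0000e+00 -3.2800e-01  9.4500e-01 -1.3184e+02]
 [ 0.0000e+00  0.0000e+00  0.0000e+00  1.0000e+00]] 1746.572
```

View pics/w1.png

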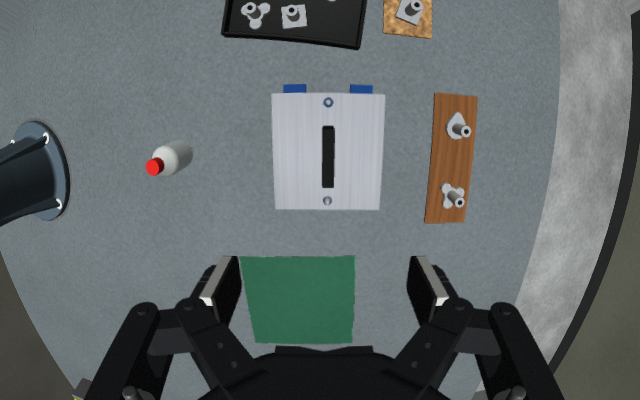

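The wrist view shows the cover (328,150) with rib (328,157), pins at (328,102) and (327,201), and the mat (300,300).

```bash
cat >> h.py <<'E'
def comps(m,amin):
    k,l,st,ce=cv2.connectedComponentsWithStats(m.astype(np.uint8)); return [(ce[i],st[i,4],l==i) for i in range(1,k) if st[i,4]>amin]
E
python3 - <<'E'
from h import *
d=dict(np.load("w1.npz")); T=(d["R0"],d["p0"]); I=d["pixels"]; H=cv2.cvtColor(I,cv2.COLOR_BGR2HSV)
def rect(m,z):
    c=max(cv2.findContours(m.astype(np.uint8),0,1)[0],key=cv2.contourArea)
    P=np.array([wray(d,a,b,z,T)[:2] for a,b in c[:,0]],np.float32); return cv2.minAreaRect(P)
roi=np.zeros((400,640),bool); roi[115:195,310:345]=1
m=(H[...,2]<70)&roi
print("rib",rect(m,87))
roi[:]=0; roi[80:225,265:395]=1
m=(H[...,2]>150)&(H[...,1]<70)&roi; print("cover",rect(m,53))
print("pins",wray(d,328,102,60,T),wray(d,327,201,60,T))
m=(H[...,0]>60)&(H[...,0]<95)&(H[...,1]>100); print("matpart",rect(m,3))
f=dict(np.load("top0.npz")); G=cv2.cvtColor(f["pixels"],cv2.COLOR_BGR2HSV)
m=(G[...,0]>50)&(G[...,0]<95)&(G[...,1]>70); m[:,430:]=0
c=max(cv2.findContours(m.astype(np.uint8),0,1)[0],key=cv2.contourArea)
print("mat",cv2.minAreaRect(np.array([onplane(f,a,b,3)[:2] for a,b in c[:,0]],np.float32)))
E
```

```text
rib ((585.8970947265625, 20.044940948486328), (71.35066223144531, 13.187244415283203), 89.00608825683594)
cover ((585.999755859375, 18.154067993164062), (150.256591796875, 139.15628051757812), 89.4092025756836)
pins [586.48217513  81.72769454  60.        ] [585.17231389 -42.7950427   60.        ]
matpart ((538.1884155273438, -258.1319580078125), (188.24183654785156, 198.66302490234375), 0.9644172191619873)
mat ((536.5553588867188, -256.60614013671875), (186.81471252441406, 196.7168426513672), 0.8088436722755432)
```

```bash
python3 -m crank '[[-1,[0.005,-0.0115,0.05],[0,0,0.6]],[-1,[0.005,-0.0115,0.1],[0,0,0.6]],[-1,[0.005,-0.0115,0.15],[0,0,0.6]],[-1,[0.005,-0.0115,0.2],[0,0,0.6]],[-1,[0.005,-0.0115,0.22],[0,0,0.6]],[-1,[0.005,-0.0115,0.23],[0,0,0.6]],[1,[0.005,-0.0115,0.23],[0,0,0.6]],[1,[0.005,-0.0115,0.23],[0,0,0.6]]]' 100
python3 -m crank '[[1,[0,0,0],[0,0,0]],[1,[0,0,0],[0,0,0]],[1,[0,0,0],[0,0,0]],[1,[0,0,0],[0,0,0]],[1,[0,0,0],[0,0,0]],[1,[0,0,-0.005],[0,0,0]],[1,[0,0,-0.015],[0,0,0]],[1,[0,0,-0.03],[0,0,0]]]'
```

```text
time: 3.15
tcp_pos: [587.1, 20.2, 71.4]
ee_rot: [0.0, 1.0, -0.006, 0.001]
ft_force: [0.3, -0.1, 0.2]
width: 51.6
time: 4.15
tcp_pos: [585.4, 20.5, 100.3]
ee_rot: [-0.0, 1.0, -0.006, -0.001]
ft_force: [-0.1, -0.1, -4.5]
width: 12.1
```

```bash
python3 -m crank '[[1,[0,0,-0.02],[0,0,0]],[1,[-0.008,0.045,-0.02],[0,0,0]],[1,[-0.016,0.09,-0.02],[0,0,0]],[1,[-0.024,0.14,-0.02],[0,0,0]],[1,[-0.032,0.19,-0.01],[0,0,0]],[1,[-0.04,0.24,0],[0,0,0]],[1,[-0.048,0.277,0.01],[0,0,0]],[1,[-0.048,0.277,0.03],[0,0,0]]]'
python3 -c "
from h import *
f=grab_frame('top'); cv2.imwrite('pics/t2.png',f['pixels']); np.savez('t2.npz',**f); print(r.read_state()['width'])"
```

```text
time: 5.15
tcp_pos: [535.4, -260.7, 71.6]
ee_rot: [0.002, 1.0, -0.009, 0.002]
ft_force: [0.3, 0.9, -4.4]
width: 12.4
12.557893597416333
```

Still held (width 12.5). Lower 45 mm to the mat, release and rise.

```bash
python3 -m crank '[[1,[0,0,0.02],[0,0,0]],[1,[0,0,0.032],[0,0,0]],[1,[0,0,0.038],[0,0,0]],[1,[0,0,0.042],[0,0,0]],[1,[0,0,0.044],[0,0,0]],[1,[0,0,0.044],[0,0,0]],[1,[0,0,0.044],[0,0,0]],[1,[0,0,0.044],[0,0,0]]]'; python3 -c "
from h import *
f=grab_frame('scene'); np.savez('s2.npz',**f); cv2.imwrite('pics/s2.png',f['pixels'][120:320,150:490]);print(tool())"
```

```text
time: 6.2
tcp_pos: [534.6, -256.1, 26.4]
ee_rot: [0.0, 1.0, -0.006, 0.0]
ft_force: [0.6, 0.4, -3.5]
width: 12.4
(array([[ 9.99914744e-01, -1.30553889e-02,  2.48838525e-04],
       [-1.30553439e-02, -9.99914759e-01, -1.81979368e-04],
       [ 2.51193126e-04,  1.78715181e-04, -9.99999952e-01]]), array([ 534.5851455 , -256.0865143 ,   26.38820863]))
```

```bash
python3 -m crank '[[1,[0,0,0.001],[0,0,0]],[1,[0,0,0.0015],[0,0,0]],[1,[0,0,0.0015],[0,0,0]],[-1,[0,0,0.0015],[0,0,0]],[-1,[0,0,0.0015],[0,0,0]],[-1,[0,0,0.0],[0,0,0]],[-1,[0,0,-0.05],[0,0,0]],[-1,[0,0,-0.11],[0,0,0]]]'
python3 -m crank '[[-1,[0,-0.04,-0.04],[0,0,0]],[-1,[0.01,-0.1,-0.06],[0,0,0]],[-1,[0.02,-0.15,-0.08],[0,0,0]],[-1,[0.03,-0.2,-0.1],[0,0,0]],[-1,[0.04,-0.25,-0.12],[0,0,0]],[-1,[0.05,-0.26,-0.13],[0,0,0]],[-1,[0.05,-0.26,-0.13],[0,0,0]],[-1,[0.05,-0.26,-0.13],[0,0,0]]]'; python3 -c "
from h import *
T=tool(); f=grab_frame('wrist'); np.savez('w2.npz',R0=T[0],p0=T[1],**f); cv2.imwrite('pics/w2.png',f['pixels']); print(T)"
```

```text
time: 7.25
tcp_pos: [533.7, -255.5, 135.9]
ee_rot: [-0.001, 1.0, -0.007, -0.002]
ft_force: [0.1, -0.9, -0.6]
width: 85.4
time: 8.25
tcp_pos: [587.2, 2.0, 265.3]
ee_rot: [0.0, 1.0, -0.007, -0.001]
ft_force: [-0.5, 0.6, 0.4]
width: 85.5
(array([[ 9.99894330e-01, -1.43855054e-02, -2.09411651e-03],
       [-1.43860697e-02, -9.99896483e-01, -2.54666284e-04],
       [-2.09023623e-03,  2.84765480e-04, -9.99997775e-01]]), array([587.22179676,   2.04393785, 265.26698276]))
```

View pics/w2.png

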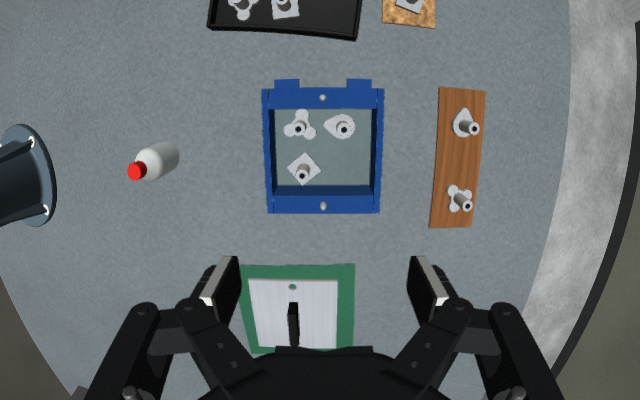

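The well holds a trefoil (298,128), a drop (343,129) and a square (302,174); the slot at (345,174) is empty. The cover lies flat on the mat. Now the hub tops.

Run:
```python
from h import *
d=dict(np.load("w2.npz")); T=(d["R0"],d["p0"]); I=d["pixels"]; H=cv2.cvtColor(I,cv2.COLOR_BGR2HSV)
F=foc(d);M=d["tool_from_camera"]
v,u=np.mgrid[0:400,0:640]; a=u-d["cx"];b=v-d["cy"];rr=np.hypot(a,b)+1e-9;th=rr/F
ray=np.stack([np.tan(th)*a/rr,np.tan(th)*b/rr,np.ones_like(th)],-1)*d["z_map"][...,None]
W=(ray@M[:3,:3].T+M[:3,3])@T[0].T+T[1]
roi=np.zeros((400,640),bool); roi[106:190,276:372]=1
m=(W[...,2]>38)&roi
for c,n,l in comps(m,10): print("hub z>38",c.round(1),n,W[l].mean(0).round(1), W[l][:,2].max().round(1))
m=(H[...,2]<80)&roi
for c,n,l in comps(m,6): print("dark",c.round(1),n,wray(d,*c,45,T).round(1))
for p in ((322.5,98),(323,206)): print("pin",wray(d,*p,60,T).round(1))
cv2.imwrite("pics/w2c.png",cv2.resize(I[80:220,250:400],None,fx=4,fy=4,interpolation=2))
```

```text
hub z>38 [319.1 107. ] 255 [582.8  71.1  48.2] 50.1
hub z>38 [298.3 128.4] 154 [558.7  46.6  45.1] 47.0
hub z>38 [343.4 128.7] 158 [609.8  45.6  47.1] 397.1
hub z>38 [301.8 174.6] 145 [561.   -8.2  44.7] 46.8
dark [370.6 162.1] 103 [642.   6.  45.]
dark [298.  128.9] 20 [558.3  46.   45. ]
dark [343.8 129.2] 20 [610.4  44.8  45. ]
dark [276.1 180.3] 23 [530.  -14.7  45. ]
dark [301.5 175.5] 16 [560.6  -9.3  45. ]
pin [586.8  81.   60. ]
pin [585.5 -42.3  60. ]
```

View pics/w2c.png

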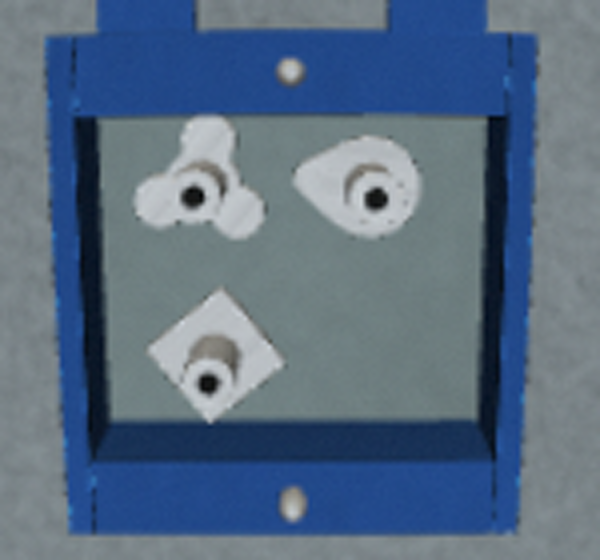

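```bash
python3 -m crank '[[0.3,[-0.02,-0.03,0.05],[0,0,0]],[0.3,[-0.029,-0.044,0.1],[0,0,0]],[0.3,[-0.029,-0.044,0.15],[0,0,0]],[0.3,[-0.029,-0.044,0.19],[0,0,0]],[0.3,[-0.029,-0.044,0.22],[0,0,0]],[0.3,[-0.029,-0.044,0.234],[0,0,0]],[0.3,[-0.029,-0.044,0.234],[0,0,0]],[1,[-0.029,-0.044,0.234],[0,0,0]]]' 80
python3 -m crank '[[1,[0,0,0],[0,0,0]],[1,[0,0,0],[0,0,0]],[1,[0,0,0],[0,0,0]],[1,[0,0,0],[0,0,0]],[1,[0,0,-0.01],[0,0,0]],[1,[0,0,-0.04],[0,0,0]],[1,[0,0,-0.08],[0,0,0]],[1,[0,0,-0.08],[0,0,0]]]'; python3 -c "
from h import *
print(tool())"
```

```text
time: 9.3
tcp_pos: [560.1, 47.2, 33.2]
ee_rot: [0.0, 1.0, -0.007, 0.001]
ft_force: [-2.4, -1.2, 3.8]
width: 13.6
time: 10.3
tcp_pos: [561.6, 47.7, 115.3]
ee_rot: [0.0, 1.0, -0.006, 0.003]
ft_force: [0.8, -0.9, -0.1]
width: 13.1
(array([[ 9.99895956e-01, -1.27932263e-02,  6.66411094e-03],
       [-1.27890681e-02, -9.99917995e-01, -6.66205638e-04],
       [ 6.67208737e-03,  5.80908554e-04, -9.99977573e-01]]), array([561.5605511 ,  47.65314061, 115.25677944]))
```

```bash
python3 -c "
from h import *
f=grab_frame('wrist'); cv2.imwrite('pics/w3.png',f['pixels'])
s=r.read_state(); print(s['ft_force'],s['width'])"
```

```text
[-0.18310086 -0.18207192 -1.43584491] 13.186040509059112
```

View pics/w3.png

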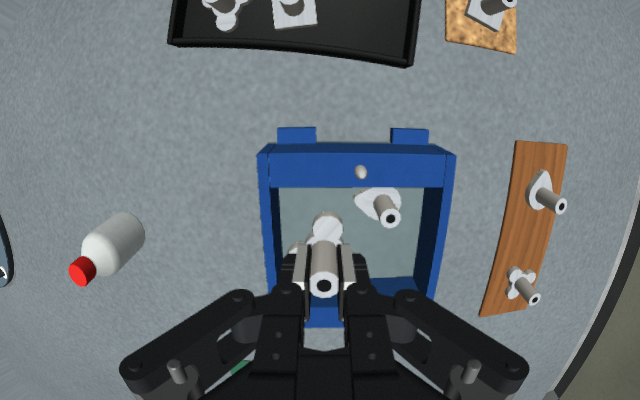

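The trefoil is held (hub at 324,283). Now the tray layout from the first top image.

Run:
```python
from h import *
f=dict(np.load("top0.npz")); I=f["pixels"]; W=world(f); H=cv2.cvtColor(I,cv2.COLOR_BGR2HSV)
roi=np.zeros((400,640),bool); roi[188:248,196:268]=1
a=np.radians(-8.2); c0=np.array([549,273])
for h in ((H[...,2]>110),(W[...,2]>38)):
  for c,n,l in comps(h&roi,6):
    p=onplane(f,*c,9 if n>30 else 45)[:2] ; q=W[l].mean(0)
    R=np.array([[np.cos(a),np.sin(a)],[-np.sin(a),np.cos(a)]]); print(c.round(1),n,q.round(1),"tray",(R@(q[:2]-c0)).round(1))
```

```text
[198.2 206.1] 227 [595.7 392.1   5.4] tray [ 29.2 124.5]
[243.4 224.8] 548 [523.  236.8   7.9] tray [-20.6 -39.5]
[211.8 201. ] 109 [605.7 338.9  29.8] tray [46.8 73.3]
[240.7 203.5] 104 [594.2 243.6  17.1] tray [ 49.  -22.6]
[226. 202.] 92 [598.8 290.4  32.9] tray [46.8 24.3]
[210.7 215.9] 96 [554.2 342.3  32.3] tray [-4.7 69.3]
[225.3 216.2] 108 [553.1 296.7  16.8] tray [ 0.7 24.1]
[253.7 218.6] 107 [535.9 197.   41.4] tray [ -2.2 -77.1]
[222.5 231. ] 98 [501.2 303.2  31.6] tray [-51.6  23.1]
[251.7 233.8] 105 [488.1 208.8  16.4] tray [-51.1 -72.3]
[210. 199.] 21 [596.7 325.6 105.1] tray [39.8 58.8]
[225.4 199.9] 19 [589.9 274.9 111.4] tray [40.2  7.7]
[239.8 201.5] 18 [595.8 241.6  44.2] tray [ 50.7 -24.4]
[208.8 213.4] 18 [548.3 327.  116.2] tray [-8.4 53.3]
[223.9 214.6] 18 [554.5 295.4  44. ] tray [ 2.2 22.9]
[252.8 217. ] 19 [530.  189.5 112. ] tray [ -6.9 -85.4]
[221.9 229.8] 21 [495.7 288.2 105.4] tray [-54.9   7.4]
[251.1 232.6] 17 [489.  206.2  44.8] tray [-49.9 -74.7]
```

```bash
python3 -m crank '[[1,[-0.016,-0.05,0],[0,0,0]],[1,[-0.032,-0.1,0],[0,0,0]],[1,[-0.048,-0.15,0],[0,0,0]],[1,[-0.068,-0.207,0],[0,0,0]],[1,[-0.068,-0.207,0],[0,0,0]],[1,[-0.068,-0.207,0.03],[0,0,0]],[1,[-0.068,-0.207,0.06],[0,0,0]],[1,[-0.068,-0.207,0.075],[0,0,0]]]'
python3 -m crank '[[1,[0,0,0.004],[0,0,0]],[1,[0,0,0.006],[0,0,0]],[1,[0,0,0.006],[0,0,0]],[0.3,[0,0,0.006],[0,0,0]],[0.3,[0,0,0.006],[0,0,0]],[0.3,[0,0,-0.01],[0,0,0]],[0.3,[0,0,-0.06],[0,0,0]],[0.3,[0,0,-0.1],[0,0,0]]]'; python3 -c "
from h import *
print(tool())"
```

```text
time: 11.35
tcp_pos: [493.0, 254.2, 34.9]
ee_rot: [0.001, 1.0, -0.007, -0.002]
ft_force: [-0.5, 0.2, -0.7]
width: 13.7
time: 12.35
tcp_pos: [494.5, 255.7, 139.3]
ee_rot: [-0.0, 1.0, -0.006, 0.001]
ft_force: [0.8, 0.5, -0.4]
width: 29.5
(array([[ 9.99915685e-01, -1.29467126e-02,  1.00265776e-03],
       [-1.29470126e-02, -9.99916141e-01,  2.93292074e-04],
       [ 9.98776510e-04, -3.06248768e-04, -9.99999454e-01]]), array([494.54676177, 255.66352531, 139.31500165]))
```

```bash
python3 -m crank '[[0.3,[0.028,0.05,0],[0,0,0]],[0.3,[0.056,0.1,0],[0,0,0]],[0.3,[0.085,0.15,0],[0,0,0]],[0.3,[0.112,0.2,0],[0,0,0]],[0.3,[0.117,0.209,0.02],[0,0,0]],[0.3,[0.117,0.209,0.05],[0,0,0]],[0.3,[0.117,0.209,0.05],[0,0,0]],[0.3,[0.117,0.209,0.05],[0,0,0]]]'
python3 -c "
from h import *
T=tool(); f=grab_frame('wrist'); np.savez('w4.npz',R0=T[0],p0=T[1],**f); cv2.imwrite('pics/w4.png',f['pixels']); print(T)
I=f['pixels'];m=cv2.cvtColor(I,cv2.COLOR_BGR2GRAY)<60;m[:100]=0;m[330:]=0;m[:,:250]=0;m[:,450:]=0
for c,n,l in comps(m,10):
  if n<300: print(c,n,wray(f,*c,45,T))"
```

```text
time: 13.35
tcp_pos: [608.3, 45.9, 87.8]
ee_rot: [-0.0, 1.0, -0.006, 0.0]
ft_force: [-0.2, -0.9, 0.4]
width: 29.9
(array([[ 9.99928725e-01, -1.19390125e-02,  7.37071649e-05],
       [-1.19390211e-02, -9.99928720e-01,  1.17379198e-04],
       [ 7.23005194e-05, -1.18250823e-04, -9.99999990e-01]]), array([608.3226942 ,  45.87598144,  87.75642078]))
[326.37878788 234.53030303] 66 [610.13097539  44.55205277  45.        ]
```

View pics/w4.png

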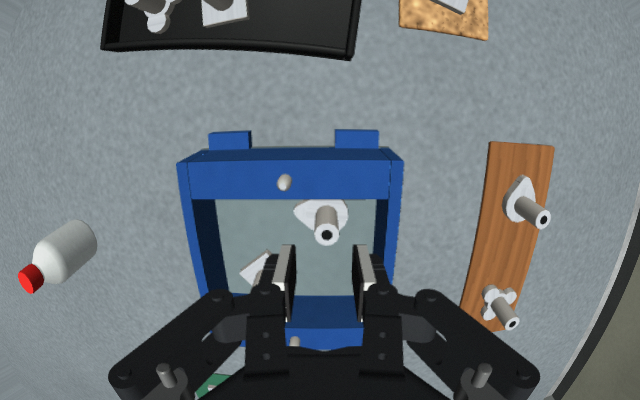

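The drop's hub is at (326,234), between the fingers, and its world position agrees with the first measurement. Grasping it.

```bash
python3 -m crank '[[0.3,[0.002,0.001,0.03],[0,0,0]],[0.3,[0.002,0.001,0.05],[0,0,0]],[0.3,[0.002,0.001,0.055],[0,0,0]],[1,[0.002,0.001,0.055],[0,0,0]],[1,[0.002,0.001,0.055],[0,0,0]],[1,[0.002,0.001,0.055],[0,0,0]],[1,[0.002,0.001,0.03],[0,0,0]],[1,[0.002,0.001,-0.025],[0,0,0]]]' 80
python3 -c "
from h import *
print(tool())"
```

```text
time: 14.4
tcp_pos: [608.5, 44.1, 110.9]
ee_rot: [-0.0, 1.0, -0.007, -0.003]
ft_force: [0.1, 0.6, -1.1]
width: 13.3
(array([[ 9.99894803e-01, -1.32343223e-02, -5.93598993e-03],
       [-1.32306120e-02, -9.99912251e-01,  6.63891055e-04],
       [-5.94425520e-03, -5.85284436e-04, -9.99982161e-01]]), array([608.50456479,  44.12250127, 110.90779185]))
```

```bash
python3 -m crank '[[1,[-0.008,-0.05,0],[0,0,0]],[1,[-0.015,-0.1,0],[0,0,0]],[1,[-0.022,-0.147,0],[0,0,0]],[1,[-0.022,-0.147,0.01],[0,0,0]],[1,[-0.022,-0.147,0.04],[0,0,0]],[1,[-0.022,-0.147,0.07],[0,0,0]],[1,[-0.022,-0.147,0.077],[0,0,0]],[1,[-0.022,-0.147,0.079],[0,0,0]]]'
python3 -m crank '[[1,[0,0,0.001],[0,0,0]],[0.3,[0,0,0.001],[0,0,0]],[0.3,[0,0,0.001],[0,0,0]],[0.3,[0,0,-0.01],[0,0,0]],[0.3,[0,0,-0.06],[0,0,0]],[0.3,[0,0,-0.12],[0,0,0]],[0.3,[0,0.04,-0.18],[0,0,0]],[0.3,[0,0.04,-0.22],[0,0,0]]]'; python3 -c "
from h import *
T=tool(); f=grab_frame('wrist'); np.savez('w5.npz',R0=T[0],p0=T[1],**f); cv2.imwrite('pics/w5.png',f['pixels']); print(T)
I=f['pixels'];m=cv2.cvtColor(I,cv2.COLOR_BGR2GRAY)
# dark hub hole surrounded by bright
b=(m<70); out=[]
for c,n,l in comps(b,5):
  if n<60:
    ring=cv2.dilate(l.astype(np.uint8),np.ones((7,7)))>0
    if m[ring&~l].mean()>120: print(c.round(1),n,wray(f,*c,45,T).round(1))"
```

```text
time: 15.4
tcp_pos: [590.6, 190.7, 33.2]
ee_rot: [0.0, 1.0, -0.007, -0.0]
ft_force: [0.3, 0.7, -0.7]
width: 13.3
time: 16.4
tcp_pos: [589.8, 149.8, 256.4]
ee_rot: [0.0, 1.0, -0.007, 0.001]
ft_force: [1.1, 0.5, 0.1]
width: 29.7
(array([[ 9.99894628e-01, -1.43713708e-02,  2.04864433e-03],
       [-1.43703331e-02, -9.99896606e-01, -5.20360862e-04],
       [ 2.05591081e-03,  4.90866329e-04, -9.99997766e-01]]), array([589.8339927 , 149.8172365 , 256.36509404]))
[300.1   2.3] 11 [567.6 338.4  45. ]
[428.3  12.3] 18 [710.5 332.1  45. ]
[243.3  35.1] 18 [504.2 304.3  45. ]
[252.4  39.8] 18 [514.6 297.8  45. ]
[289.  39.] 21 [555.  295.8  45. ]
[296.7  43.6] 7 [563.3 290.2  45. ]
[334.3  42.2] 22 [603.9 290.9  45. ]
[234.6  80.2] 19 [492.9 253.3  45. ]
[244.1  81.6] 16 [503.9 250.8  45. ]
[328.  85.] 21 [596.5 243.   45. ]
[418.4 113.1] 17 [698.6 213.2  45. ]
[233.7 120.9] 20 [489.5 207.   45. ]
[243.6 120.6] 13 [501.2 206.7  45. ]
[279.5 124.8] 18 [542.1 200.1  45. ]
[323.9 131. ] 20 [591.3 191.8  45. ]
[460.5 240.8] 11 [772.4  49.3  45. ]
[303.4 284.1] 11 [560.9  -9.3  45. ]
```

View pics/w5.png

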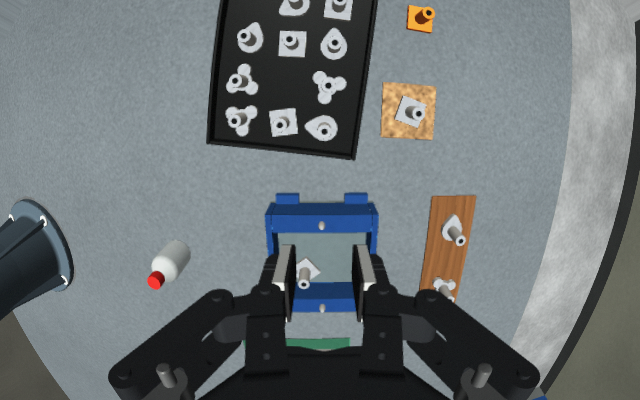

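All tray cams are hub up: the placed trefoil at (240,80), the placed drop at (323,129). Squares are at (283,123), (291,42) and (337,10). Picking square A at world (542,200).

```bash
python3 -m crank '[[0.3,[-0.025,-0.025,0.04],[0,0,0]],[0.3,[-0.048,-0.05,0.08],[0,0,0]],[0.3,[-0.048,-0.05,0.13],[0,0,0]],[0.3,[-0.048,-0.05,0.18],[0,0,0]],[0.3,[-0.048,-0.05,0.215],[0,0,0]],[0.3,[-0.048,-0.05,0.223],[0,0,0]],[0.3,[-0.048,-0.05,0.223],[0,0,0]],[1,[-0.048,-0.05,0.223],[0,0,0]]]' 80
python3 -m crank '[[1,[0,0,0],[0,0,0]],[1,[0,0,0],[0,0,0]],[1,[0,0,0],[0,0,0]],[1,[0,0,-0.01],[0,0,0]],[1,[0,0,-0.04],[0,0,0]],[1,[0,0,-0.08],[0,0,0]],[1,[0,0,-0.08],[0,0,0]],[1,[0,0,-0.08],[0,0,0]]]'; python3 -c "
from h import *
print(tool())"
```

```text
time: 17.45
tcp_pos: [543.7, 202.2, 32.1]
ee_rot: [-0.0, 1.0, -0.006, 0.002]
ft_force: [-2.0, -1.2, 7.0]
width: 13.5
time: 18.45
tcp_pos: [542.0, 201.9, 110.3]
ee_rot: [0.0, 1.0, -0.006, -0.0]
ft_force: [-0.2, -0.1, -1.6]
width: 13.8
(array([[ 9.99915846e-01, -1.29649735e-02, -4.58822294e-04],
       [-1.29650023e-02, -9.99915949e-01, -5.99671612e-05],
       [-4.58006257e-04,  6.59107468e-05, -9.99999893e-01]]), array([541.97099333, 201.87535871, 110.2519458 ]))
```

```bash
python3 -m crank '[[1,[0.018,0.05,0],[0,0,0]],[1,[0.036,0.1,0],[0,0,0]],[1,[0.054,0.15,0],[0,0,0]],[1,[0.072,0.208,0],[0,0,0]],[1,[0.072,0.208,0.0],[0,0,0]],[1,[0.072,0.208,0.03],[0,0,0]],[1,[0.072,0.208,0.06],[0,0,0]],[1,[0.072,0.208,0.072],[0,0,0]]]'
python3 -m crank '[[1,[0,0,0.004],[0,0,0]],[1,[0,0,0.006],[0,0,0]],[1,[0,0,0.006],[0,0,0]],[0.35,[0,0,0.006],[0,0,0]],[0.35,[0,0,0.006],[0,0,0]],[0.35,[0,0,-0.01],[0,0,0]],[0.35,[0,0,-0.06],[0,0,0]],[0.35,[0,0,-0.12],[0,0,0]]]'; python3 -c "
from h import *
T=tool();print(T)
f=grab_frame('scene');np.savez('s5.npz',**f)"
```

```text
time: 19.45
tcp_pos: [609.0, -5.7, 35.3]
ee_rot: [-0.001, 1.0, -0.006, -0.003]
ft_force: [-0.0, 0.2, -2.2]
width: 13.0
time: 20.45
tcp_pos: [611.1, -6.9, 159.6]
ee_rot: [-0.0, 1.0, -0.007, -0.001]
ft_force: [0.8, 0.1, 0.2]
width: 27.6
(array([[ 9.99911273e-01, -1.32037553e-02, -1.76251018e-03],
       [-1.32031135e-02, -9.99912765e-01,  3.75277879e-04],
       [-1.76731150e-03, -3.51973960e-04, -9.99998376e-01]]), array([611.09604773,  -6.94950318, 159.60645326]))
```

```bash
python3 -m crank '[[0.3,[-0.012,-0.06,0],[0,0,0]],[0.3,[-0.024,-0.12,0],[0,0,0]],[0.3,[-0.036,-0.18,0],[0,0,0]],[0.3,[-0.048,-0.24,0],[0,0,0]],[0.3,[-0.06,-0.302,0],[0,0,0]],[0.3,[-0.06,-0.302,0.03],[0,0,0]],[0.3,[-0.06,-0.302,0.07],[0,0,0]],[0.3,[-0.06,-0.302,0.07],[0,0,0]]]'
python3 -c "
from h import *
T=tool(); f=grab_frame('wrist'); print(T[1])
I=f['pixels'];cv2.imwrite('pics/w6.png',I);m=cv2.cvtColor(I,cv2.COLOR_BGR2GRAY)<60
for c,n,l in comps(m,20):
  if n<200 and 100<c[1]<330 and 250<c[0]<400: print(c.round(),n,wray(f,*c,45,T).round(1))"
```

```text
time: 21.5
tcp_pos: [553.3, 295.3, 86.2]
ee_rot: [0.001, 1.0, -0.006, -0.003]
ft_force: [-1.3, -0.5, 0.3]
width: 30.1
[553.26670988 295.3042505   86.24236061]
[336. 151.] 88 [560.6 347.1  45. ]
[327. 233.] 69 [555.  295.8  45. ]
```

```bash
python3 -m crank '[[0.3,[0.001,0,0.03],[0,0,0]],[0.3,[0.001,0,0.05],[0,0,0]],[0.3,[0.001,0,0.055],[0,0,0]],[1,[0.001,0,0.055],[0,0,0]],[1,[0.001,0,0.055],[0,0,0]],[1,[0.001,0,0.055],[0,0,0]],[1,[0.001,0,0.03],[0,0,0]],[1,[0.001,0,-0.025],[0,0,0]]]' 80; python3 -c "
from h import *
print(tool())"
```

```text
time: 22.55
tcp_pos: [554.8, 295.1, 111.7]
ee_rot: [0.001, 1.0, -0.007, -0.003]
ft_force: [0.5, 0.7, 0.1]
width: 13.1
(array([[ 0.99989566, -0.01312828, -0.00602638],
       [-0.01314015, -0.99991179, -0.00193455],
       [-0.00600045,  0.00201353, -0.99997997]]), array([554.76386979, 295.07155964, 111.67890856]))
```

```bash
python3 -m crank '[[1,[0.012,0.05,0],[0,0,0]],[1,[0.024,0.1,0],[0,0,0]],[1,[0.036,0.15,0],[0,0,0]],[1,[0.048,0.2,0],[0,0,0]],[1,[0.061,0.249,0],[0,0,0]],[1,[0.061,0.249,0.01],[0,0,0]],[1,[0.061,0.249,0.04],[0,0,0]],[1,[0.061,0.249,0.06],[0,0,0]]]'; python3 -c "
from h import *
print(tool()[1])"
```

```text
time: 23.55
tcp_pos: [613.4, 46.9, 51.9]
ee_rot: [-0.0, 1.0, -0.006, -0.001]
ft_force: [-0.6, 0.4, -0.8]
width: 13.1
[613.39382739  46.85289688  51.94237002]
```

```bash
python3 -m crank '[[1,[0,0.001,0.01],[0,0,0]],[1,[0,0.001,0.017],[0,0,0]],[1,[0,0.001,0.019],[0,0,0]],[0.35,[0,0.001,0.019],[0,0,0]],[0.35,[0,0.001,0.019],[0,0,0]],[0.35,[0,0.001,0],[0,0,0]],[0.35,[0,0.001,-0.06],[0,0,0]],[0.35,[0,0.001,-0.11],[0,0,0]]]'; python3 -c "
from h import *
T=tool();print(T); f=grab_frame('wrist')
I=f['pixels'];cv2.imwrite('pics/w7.png',I);m=cv2.cvtColor(I,cv2.COLOR_BGR2GRAY)<60
for c,n,l in comps(m,8):
  if n<200: print(c.round(),n,wray(f,*c,45,T).round(1))"
```

```text
time: 24.55
tcp_pos: [615.0, 44.9, 166.5]
ee_rot: [0.0, 1.0, -0.007, 0.001]
ft_force: [1.3, 0.5, 0.2]
width: 27.7
(array([[ 9.99911208e-01, -1.31188478e-02,  2.33916918e-03],
       [-1.31182986e-02, -9.99913920e-01, -2.49973147e-04],
       [ 2.34224718e-03,  2.19265032e-04, -9.99997233e-01]]), array([614.96255824,  44.87937986, 166.50355654]))
[422.   1.] 14 [698.8 211.7  45. ]
[175.  16.] 35 [489.2 207.5  45. ]
[291.  19.] 41 [591.2 191.7  45. ]
[362. 151.] 19 [647.8  81.1  45. ]
[489. 186.] 24 [772.3  49.6  45. ]
[323. 192.] 29 [614.6  45.6  45. ]
[  2. 247.] 145 [107.3 -35.5  45. ]
[ 81. 236.] 173 [330.3  -3.7  45. ]
[266. 248.] 23 [560.4  -9.5  45. ]
[321. 248.] 27 [612.6  -9.1  45. ]
[473. 276.] 13 [775.  -51.7  45. ]
```

View pics/w7.png

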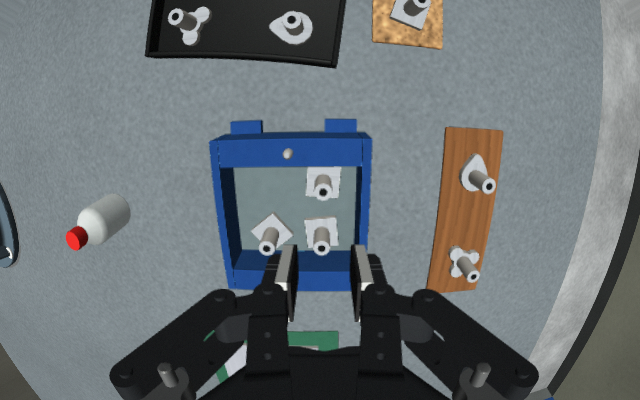

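Three squares are in the well (323,192), (266,248), (321,248), with the slot at (265,195) free. Now square C.

```bash
python3 -m crank '[[0.3,[-0.002,-0.06,0],[0,0,0]],[0.3,[-0.004,-0.12,0],[0,0,0]],[0.3,[-0.006,-0.18,0],[0,0,0]],[0.3,[-0.008,-0.24,0],[0,0,0]],[0.3,[-0.01,-0.292,0],[0,0,0]],[0.3,[-0.01,-0.292,0.03],[0,0,0]],[0.3,[-0.01,-0.292,0.06],[0,0,0]],[0.3,[-0.01,-0.292,0.06],[0,0,0]]]'
python3 -c "
from h import *
T=tool(); f=grab_frame('wrist'); print(T)
I=f['pixels'];cv2.imwrite('pics/w8.png',I);m=cv2.cvtColor(I,cv2.COLOR_BGR2GRAY)<60
for c,n,l in comps(m,20):
  if n<200 and 100<c[1]<330 and 200<c[0]<450: print(c.round(),n,wray(f,*c,45,T).round(1))"
```

```text
time: 25.6
tcp_pos: [606.3, 336.7, 101.8]
ee_rot: [0.001, 1.0, -0.006, -0.002]
ft_force: [0.8, -1.0, 0.2]
width: 29.7
(array([[ 0.99990999, -0.01261013, -0.0045832 ],
       [-0.01261797, -0.99991897, -0.00168749],
       [-0.00456155,  0.00174517, -0.99998807]]), array([606.31463919, 336.67283541, 101.77078271]))
[255. 210.] 53 [560.4 346.9  45. ]
[330. 216.] 66 [610.4 341.9  45. ]
[322. 281.] 39 [604.2 290.4  45. ]
[313. 328.] 26 [596.4 242.5  45. ]
```

```bash
python3 -m crank '[[0.3,[0.003,-0.004,0.03],[0,0,0]],[0.3,[0.003,-0.004,0.055],[0,0,0]],[0.3,[0.003,-0.004,0.069],[0,0,0]],[0.3,[0.003,-0.004,0.069],[0,0,0]],[1,[0.003,-0.004,0.069],[0,0,0]],[1,[0.003,-0.004,0.069],[0,0,0]],[1,[0.003,-0.004,0.069],[0,0,0]],[1,[0.003,-0.004,0.04],[0,0,0]]]' 80
python3 -m crank '[[1,[0,0,-0.05],[0,0,0]],[1,[0.001,0.05,-0.05],[0,0,0]],[1,[0.0,0.1,-0.05],[0,0,0]],[1,[-0.01,0.15,-0.05],[0,0,0]],[1,[-0.02,0.2,-0.05],[0,0,0]],[1,[-0.03,0.25,-0.05],[0,0,0]],[1,[-0.045,0.296,-0.05],[0,0,0]],[1,[-0.045,0.296,-0.05],[0,0,0]]]'; python3 -c "
from h import *
T=tool();print(T)
f=grab_frame('wrist')
I=f['pixels'];cv2.imwrite('pics/w9.png',I)"
```

```text
time: 26.65
tcp_pos: [609.3, 340.3, 61.2]
ee_rot: [0.001, 1.0, -0.007, -0.003]
ft_force: [0.4, -0.2, -1.3]
width: 13.1
time: 27.65
tcp_pos: [561.2, 42.8, 113.1]
ee_rot: [0.0, 1.0, -0.009, -0.001]
ft_force: [-0.4, 0.4, -0.3]
width: 13.3
(array([[ 9.99838718e-01, -1.78628659e-02, -1.85912654e-03],
       [-1.78631069e-02, -9.99840436e-01, -1.13124368e-04],
       [-1.85680916e-03,  1.46315899e-04, -9.99998265e-01]]), array([561.19452476,  42.8268762 , 113.08487842]))
```

```bash
python3 -m crank '[[1,[-0.001,-0.002,0.03],[0,0,0]],[1,[-0.001,-0.002,0.055],[0,0,0]],[1,[-0.001,-0.002,0.072],[0,0,0]],[1,[-0.001,-0.002,0.079],[0,0,0]],[1,[-0.001,-0.002,0.079],[0,0,0]],[0.35,[-0.001,-0.002,0.079],[0,0,0]],[0.35,[-0.001,-0.002,0.079],[0,0,0]],[0.35,[-0.001,-0.002,0.06],[0,0,0]]]'
python3 -m crank '[[0.35,[0,0,-0.04],[0,0,0]],[0.35,[0,0,-0.1],[0,0,0]],[0.3,[0,0.05,-0.15],[0,0,0]],[0,[-0.006,0.1,-0.18],[0,0,0]],[-0.5,[-0.012,0.15,-0.18],[0,0,0]],[-1,[-0.018,0.2,-0.18],[0,0,0]],[-1,[-0.018,0.2,-0.18],[0,0,0]],[-1,[-0.018,0.2,-0.18],[0,0,0]]]'; python3 -c "
from h import *
T=tool();print(T)
f=grab_frame('wrist');np.savez('w10.npz',R0=T[0],p0=T[1],**f)
I=f['pixels'];cv2.imwrite('pics/w10.png',I)"
```

```text
time: 28.7
tcp_pos: [560.7, 47.9, 52.2]
ee_rot: [-0.0, 1.0, -0.006, -0.001]
ft_force: [-0.1, 0.1, 0.4]
width: 27.7
time: 29.7
tcp_pos: [540.6, -151.8, 232.9]
ee_rot: [-0.0, 1.0, -0.007, -0.0]
ft_force: [0.9, 0.8, -0.3]
width: 85.6
(array([[ 9.99904950e-01, -1.37734584e-02, -6.18857793e-04],
       [-1.37729057e-02, -9.99904754e-01,  8.88556946e-04],
       [-6.31037352e-04, -8.79949019e-04, -9.99999414e-01]]), array([ 540.64429187, -151.78831967,  232.9102483 ]))
```

View pics/w10.png

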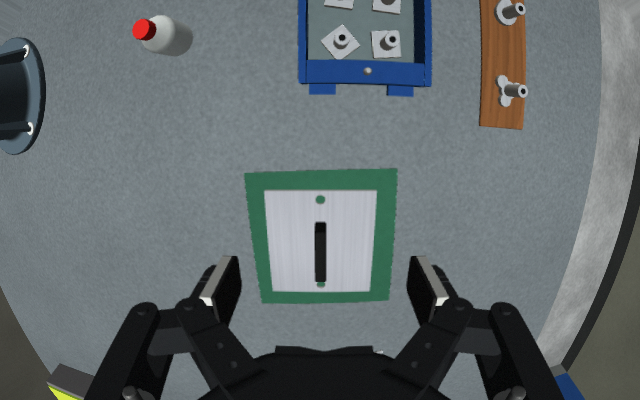

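The cover lies flat on the mat with holes at (320,200) and (320,284) and rib at (320,250). I measure its pose.

Run:
```python
from h import *
d=dict(np.load("w10.npz")); T=(d["R0"],d["p0"]); I=d["pixels"]; H=cv2.cvtColor(I,cv2.COLOR_BGR2HSV)
def rect(m,z):
    c=max(cv2.findContours(m.astype(np.uint8),0,1)[0],key=cv2.contourArea)
    return cv2.minAreaRect(np.array([wray(d,a,b,z,T)[:2] for a,b in c[:,0]],np.float32))
roi=np.zeros((400,640),bool); roi[185:297,258:385]=1
print("cover",rect((H[...,2]>120)&(H[...,1]<60)&roi,8))
roi[:]=0; roi[215:290,312:330]=1
print("rib",rect((H[...,2]<60)&roi,42))
roi[:]=0; roi[190:295,305:340]=1
for c,n,l in comps((H[...,1]>90)&roi&(H[...,2]>60),8): print("hole",c,n,wray(d,*c,8,T))
print("pin",wray(d,368,71,60,T))
```

```text
cover ((534.8253173828125, -258.0090637207031), (151.41981506347656, 139.07058715820312), 89.42981719970703)
rib ((534.7628173828125, -251.2128143310547), (80.13815307617188, 12.325425148010254), 89.32736206054688)
hole [319.87234043 199.08510638] 47 [ 535.45250376 -194.31766481    8.        ]
hole [320.5        283.36363636] 22 [ 533.98925468 -318.92748951    8.        ]
hole [321.09090909 293.36363636] 77 [ 534.49732713 -336.60165686    8.        ]
pin [584.98439609 -45.23844694  60.        ]
```

```bash
python3 -m crank '[[-1,[-0.002,0.05,0],[0,0,0]],[-1,[-0.0045,0.105,0.03],[0,0,0]],[-1,[-0.0045,0.105,0.08],[0,0,0]],[-1,[-0.0045,0.105,0.13],[0,0,0]],[-1,[-0.0045,0.105,0.18],[0,0,0]],[-1,[-0.0045,0.105,0.2],[0,0,0]],[-1,[-0.0045,0.105,0.207],[0,0,0]],[-1,[-0.0045,0.105,0.207],[0,0,0]]]' 100
python3 -m crank '[[1,[0,0,0],[0,0,0]],[1,[0,0,0],[0,0,0]],[1,[0,0,0],[0,0,0]],[1,[0,0,0],[0,0,0]],[1,[0,0,0],[0,0,0]],[1,[0,0,0],[0,0,0]],[1,[0,0,0],[0,0,0]],[1,[0,0,0],[0,0,0]]]'; python3 -c "
from h import *
for i in range(4):
  T=tool();print(T[1],Ro.from_matrix(T[0]).as_rotvec(degrees=True)); grab_frame('top')"
```

```text
time: 30.75
tcp_pos: [535.5, -256.2, 26.3]
ee_rot: [-0.0, 1.0, -0.006, 0.0]
ft_force: [-0.0, 0.2, 0.6]
width: 85.3
time: 31.75
tcp_pos: [535.0, -257.2, 26.9]
ee_rot: [0.0, 1.0, -0.007, 0.0]
ft_force: [-1.2, 0.1, 4.9]
width: 11.7
[ 535.04140155 -257.22674658   26.90092608] [ 1.79972854e+02 -1.17204887e+00  2.71651611e-02]
[ 535.03419239 -257.20333906   26.89607699] [ 1.79973253e+02 -1.16519143e+00  2.38220937e-02]
[ 535.06742022 -257.21089221   26.89940778] [ 1.79972060e+02 -1.16434606e+00  2.72206468e-02]
[ 535.05046585 -257.20215728   26.90601085] [ 1.79972723e+02 -1.16505439e+00  2.64295901e-02]
```

```bash
python3 -m crank '[[1,[0,0,-0.015],[0,0,0]],[1,[0,0,-0.04],[0,0,0]],[1,[0,0,-0.08],[0,0,0]],[1,[0.007,-0.04,-0.09],[0,0,0]],[1,[0.015,-0.09,-0.09],[0,0,0]],[1,[0.024,-0.14,-0.09],[0,0,0]],[1,[0.033,-0.19,-0.09],[0,0,0]],[1,[0.041,-0.24,-0.09],[0,0,0]]]'
python3 -m crank '[[1,[0.0065,-0.037,0],[0,0,0]],[1,[0.0065,-0.037,0],[0,0,0]],[1,[0.0065,-0.037,0],[0,0,0]],[1,[0.0065,-0.037,0.005],[0,0,0]],[1,[0.0065,-0.037,0.01],[0,0,0]],[1,[0.0065,-0.037,0.01],[0,0,0]],[1,[0.0065,-0.037,0.01],[0,0,0]],[1,[0.0065,-0.037,0.01],[0,0,0]]]'; python3 -c "
from h import *
T=tool();print(T[1],Ro.from_matrix(T[0]).as_rotvec(degrees=True))
f=grab_frame('wrist');np.savez('w11.npz',R0=T[0],p0=T[1],**f)
I=f['pixels'];cv2.imwrite('pics/w11.png',I)"
```

```text
time: 32.95
tcp_pos: [578.9, -15.8, 116.3]
ee_rot: [-0.0, 1.0, -0.007, -0.0]
ft_force: [0.1, -0.6, -4.6]
width: 12.4
time: 33.95
tcp_pos: [586.2, 19.2, 106.3]
ee_rot: [0.0, 1.0, -0.007, 0.0]
ft_force: [0.1, -0.0, -3.8]
width: 12.1
[586.22711224  19.19855574 106.30859234] [ 1.79993558e+02 -1.19141005e+00  2.25029487e-02]
```

View pics/w11.png

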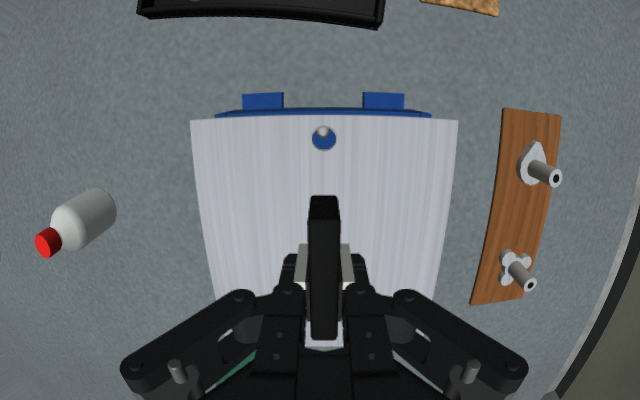

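The plate hangs over the rim; the hole at (324,138) shows the pin tip near (323,130). Compare the two.

Run:
```python
from h import *
d=dict(np.load("w11.npz")); T=(d["R0"],d["p0"]); I=d["pixels"]; H=cv2.cvtColor(I,cv2.COLOR_BGR2HSV)
roi=np.zeros((400,640),bool); roi[122:156,306:342]=1
hole=((H[...,1]>60)|(H[...,2]<130))&roi
c=cv2.convexHull(max(cv2.findContours(hole.astype(np.uint8),0,1)[0],key=cv2.contourArea))
P=np.array([wray(d,a,b,87.4,T)[:2] for a,b in c[:,0]],np.float32); print("hole",cv2.minEnclosingCircle(P),cv2.boundingRect(c))
inside=cv2.drawContours(np.zeros((400,640),np.uint8),[c],0,1,-1)>0
pin=inside&(H[...,1]<60)
for k,n,l in comps(pin,4): print("pin",k,n,wray(d,*k,60,T), wray(d,*k,56,T))
m=(H[...,2]>120)&(H[...,1]<50);m[:,:185]=0;m[:,465:]=0;m[:110]=0
row=[np.where(m[y,185:465])[0][[0,-1]]+185 for y in (150,180)]
for y,e in zip((150,180),row): print([wray(d,x,y,87.4,T)[:2].round(1) for x in e])
cv2.imwrite("pics/w11c.png",cv2.resize(I[110:165,280:370],None,fx=6,fy=6,interpolation=0))
```

```text
hole ((587.0166015625, 81.36371612548828), 5.97458553314209) (312, 128, 24, 23)
pin [322.75257732 132.25773196] 97 [586.64405941  81.06099399  60.        ] [586.62765018  80.54827663  56.        ]
pin [323.33333333 147.63636364] 33 [586.85773676  72.00091471  60.        ] [586.84612537  71.2847653   56.        ]
[array([514. ,  78.4]), array([661.3,  76.5])]
[array([517.8,  61.7]), array([663.2,  59.9])]
```

View pics/w11c.png

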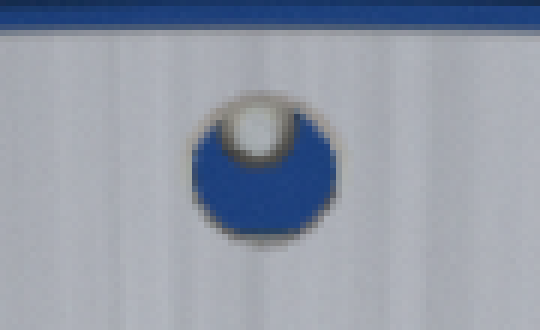

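The hole (587.0, 81.4) and pin (586.6, 81.1) agree within 0.5 mm. Lowering.

```bash
python3 -m crank '[[1,[0,0,0.01],[0,0,0]],[1,[0,0,0.018],[0,0,0]],[1,[0,0,0.022],[0,0,0]],[1,[0,0,0.026],[0,0,0]],[1,[0,0,0.029],[0,0,0]],[1,[0,0,0.032],[0,0,0]],[1,[0,0,0.033],[0,0,0]],[1,[0,0,0.033],[0,0,0]]]'; python3 -m crank '[[1,[0,0,0.001],[0,0,0]],[1,[0,0,0.0015],[0,0,0]],[1,[0,0,0.0015],[0,0,0]],[1,[0,0,0.0015],[0,0,0]],[1,[0,0,0.0015],[0,0,0]],[1,[0,0,0.0015],[0,0,0]],[1,[0,0,0.0015],[0,0,0]],[1,[0,0,0.0015],[0,0,0]]]'
```

```text
time: 35.0
tcp_pos: [586.2, 19.3, 73.2]
ee_rot: [0.0, 1.0, -0.006, 0.0]
ft_force: [0.4, -0.3, -4.7]
width: 11.9
time: 36.0
tcp_pos: [586.2, 19.3, 71.9]
ee_rot: [0.0, 1.0, -0.007, 0.0]
ft_force: [-1.4, -0.2, 1.1]
width: 12.5
```

The weight is on the rim at the expected height. Release, rise and back off for a look.

```bash
python3 -m crank '[[-1,[0,0,0],[0,0,0]],[-1,[0,0,0],[0,0,0]],[-1,[0,0,0],[0,0,0]],[-1,[0,0,-0.02],[0,0,0]],[-1,[0,0,-0.07],[0,0,0]],[-1,[0,0,-0.12],[0,0,0]],[-1,[0,0,-0.18],[0,0,0]],[-1,[0,0,-0.23],[0,0,0]]]'
python3 -m crank '[[-1,[0,0.01,-0.03],[0,0,0]],[-1,[0,0.01,-0.06],[0,0,0]],[-1,[0,0.01,-0.06],[0,0,0]],[-1,[0,0.01,-0.06],[0,0,0]],[-1,[0,0.01,-0.06],[0,0,0]],[-1,[0,0.01,-0.06],[0,0,0]],[-1,[0,0.01,-0.06],[0,0,0]],[-1,[0,0.01,-0.06],[0,0,0]]]'; python3 -c "
from h import *
T=tool();print(T[1])
f=grab_frame('wrist')
I=f['pixels'];cv2.imwrite('pics/w12.png',I); F=foc(f)
H=cv2.cvtColor(I,cv2.COLOR_BGR2HSV)
m=(H[...,2]>130)&(H[...,1]<45); m[:60]=0;m[240:]=0;m[:,250:251]=0;m[:,:250]=0;m[:,400:]=0
c=max(cv2.findContours(m.astype(np.uint8),0,1)[0],key=cv2.contourArea)
print(cv2.minAreaRect(np.array([wray(f,a,b,53,T)[:2] for a,b in c[:,0]],np.float32)))
f2=grab_frame('scene'); W=world(f2); G=cv2.cvtColor(f2['pixels'],cv2.COLOR_BGR2HSV); m=(G[...,2]>140)&(G[...,1]<60)&(abs(W[...,0]-586)<62)&(abs(W[...,1]-19)<68)&(W[...,2]<60)&(W[...,2]>30)
P=W[m]; A=np.c_[P[:,:2]-[586,19],np.ones(len(P))]; print('plane',np.linalg.lstsq(A,P[:,2],rcond=None)[0],len(P))
cv2.imwrite('pics/w12b.png',np.vstack([I,cv2.resize(f2['pixels'][150:290,250:474],(640,400),interpolation=2)])[:, :][::1])
J=np.vstack([cv2.resize(I,(480,300),interpolation=3),cv2.resize(f2['pixels'][150:290,250:474],(480,300),interpolation=2)]);cv2.imwrite('pics/w12b.png',J)"
```

```text
time: 37.0
tcp_pos: [586.3, 19.4, 304.3]
ee_rot: [0.0, 1.0, -0.006, 0.001]
ft_force: [0.2, -0.1, 0.4]
width: 86.0
time: 38.0
tcp_pos: [586.0, 9.4, 361.5]
ee_rot: [-0.0, 1.0, -0.006, -0.0]
ft_force: [-0.2, -0.1, 0.4]
width: 85.4
[585.97364372   9.37574044 361.46041546]
((582.8128662109375, -18.39544677734375), (241.2300262451172, 215.6857147216797), 85.7382583618164)
plane [-1.21291342e-03 -4.92207719e-05  5.18713107e+01] 1030
```

View pics/w12b.png

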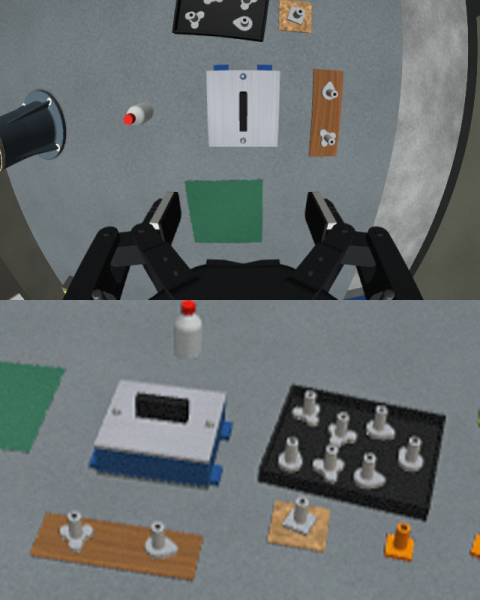

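The cover is on both pins and level. The tray holds only drops and trefoils (7), and the bottle is untouched. Handing in.

```bash
python3 -c "
from h import *
r.sign_off()"
```

```text
the job is handed in; nothing more can be done
```

The job is done and handed in at about 38 s of the 208 s allowed. No verdict came back.

- **Sample:** The cam on the cork pad is a square, so the well had to hold the squares.
- **Moves:** I laid the cover on the mat and moved drop1 and trefoil1 into free places in the tray. The three loose squares went into the well beside square1. I then put the cover back over both pins.

**Last checks:**
- **Cover fit:** Before lowering, the +y hole and its pin agreed to about 0.5 mm. The other pin was not measured at that point. The gripper stopped at the expected seated height, with the cover's weight taken by the rim.
- **Cover level:** The depth fit showed it tilted less than 0.1°, with its top at 51.9 mm. The expected height is 53 mm, and the same camera read 52.2 mm at the start. Both pin tips show in the holes.
- **Tray:** It holds seven cams, four drops and three trefoils, and no squares.
- **Bystanders:** The oil bottle stands where it did. The screwdriver and sole were never approached, but I did not measure them again.
- **Well contents:** I saw three squares fully, but the last one only at the edge of a picture before the cover went on.
- **Checks that failed:** The last wrist-view outline of the cover took in other bright things and gave no usable size. The plate-edge width taken just before lowering read 147 mm instead of 138 mm. I relied on the hole, whose radius measured the right 6 mm.

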